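Turn the spice carousel to the salt and hold it

ROBOT

A 6-joint arm with a two-finger parallel gripper is mounted at the origin on a cart in front of the work surface, level with it; the furniture and walls round the work are solid. World frame = base frame: x ahead of the robot, y to its left, z up, the work surface at z = 0. Lengths are in m, angles in rad, forces in N, time in s.
With the tool pointing down it reaches from about 0.275 to 0.725 m from the base axis. Payload 15.9 kg.
Tool frame: the origin (TCP) lies at the very end of the fingers, on their centre line; the grasp point (between the pads) lies 19 mm behind it (robot.grasp_offset is the distance from the TCP to the grasp point, in m); z points along the fingers, y is the line along which they close (so a half turn about z gives the same grasp; the last joint's range is limited). The gripper opens to 85 mm and grips with 20 to 120 N. Pads are 22 mm wide; open, the fingers measure 114 mm over their backs; the gripper's body (76 mm by 85 mm) begins 54 mm behind the grasp point. The pads swing forward as they close: fully open they stand 13 mm farther back than shut.
Start: joints at [-1.256, 0.213, -0.034, 1.323, 0, 1.571], TCP at [0.155, -0.475, 0.231] pointing down, gripper open.
Joint ranges: [-2.98, 2.98], [-0.74, 1.72], [-1.14, 1.35], [-2.1, 2.04], [-1.57, 1.44], [-3.14, 3.14]. Speed limits (rad/s): [1.89, 1.89, 2.39, 2.57, 3.14, 3.14].

INTERFACE

Orientations are given as a unit quaternion [x, y, z, w].
In Python, from rig import robot gives the robot as it stands. Calls block until the motion is done:
- robot.goto(position, orientation): joint-space move of the TCP to a pose.
- robot.move_l(position, orientation=None, vel=0.15): straight line of the TCP; orientation=None keeps the orientation; vel is the mean speed in m/s.
- robot.move_j(angles): joint-space move.
- robot.open_gripper() and robot.gripper_close(grasp_force=None): open the fingers fully, or close them until they stop; grasp_force is the grip in N (None keeps the last).
- robot.hold(seconds).
- robot.inverse_kinematics(position, orientation): joint angles nearest the present ones, or None.
- robot.snapshot(name): name is "side" or "top"; returns (picture, depth): 480x640x3 uint8, blue, green, red; 480x640 float32, m along the optical axis (not along the pixel's ray), 0 where there is no reading.
- robot.camera_info(name): a dict with "mtx" (3x3 intrinsics, pixels), "T" (4x4, takes a point from camera to world coordinates). Camera axes: x right, y up, looking along -z (the intrinsics and any distortion apply to the point x, -y, -z); pixel columns grow to the right and rows downward; lengths in m; the calibration is good to about 2 mm. A picture is of the moment at which its call begins. camera_info takes no time and is no camera call.
A pose or a line that the arm cannot do raises robot.MotionError and nothing moves.
- robot.hand_in(): hands the job in; it is judged then, once.
Readings, each from a call of its own:
- robot.read_t(): time.
- robot.read_joint_positions(): joint angles.
- robot.read_joint_vel(): joint speeds.
- robot.read_effort(): joint torques, N m.
- robot.read_tool_pos(): TCP position.
- robot.read_ee_rot(): TCP orientation.
- robot.read_contact_force(): force on the tool from outside, world axes, zero at the start.
- robot.read_torque(): the same for the moment, N m.
- robot.read_finger_gap(): finger opening in m.
- robot.read_finger_force(): force on a finger pad.
Only numpy, scipy, OpenCV 4.12 (cv2) and the standard library are available. Lean on these libraries where they do the work, as an engineer would, in place of code of your own. Each camera call takes 0.05 s, during which the arm holds its last target. There are 200 camera calls.

TASK

The tall square oil bottle with the green cap has been pushed in between two baskets of the spice carousel and jams it: first lift the bottle out and stand it upright on the worktop clear of the carousel and of everything else, without turning the carousel. Then turn the carousel until the salt shaker (grey domed top, among red-capped spice jars) faces squarely to the front edge of the worktop, and finish with the gripper still closed on the carousel's top handle, holding it still there so that I can take the shaker out to refill it. Leave the shaker and the jars in their baskets and do not disturb the other things.

Things in the scene. Friction and masses are not known exactly. Their poses are not given: they have to be found in the camera images.
- carousel_foot: fixed round foot of the steel spice carousel, 132 mm across; origin on the worktop on the vertical turning axis. Its x axis points straight away from the robot: the front is its -x side. The carousel on it carries five wire baskets, centres 85 mm from the axis, 72 degrees apart; it sweeps a radius of 114 mm. Baskets reach 67 mm above the worktop, the jars in them 124 mm, the salt shaker 108 mm
- carousel (a joint): angle of the carousel on its smooth bearing in rad, 0 at the start, growing counter-clockwise seen from above; no stop within a turn and more either way, no detent; it takes about 0.03 N m to turn and stays where it is left at rest
- carousel_handle: loop handle of round steel bar on top of the carousel's column, on its axis; turns with it. Origin at the middle of the loop's upper bar, 188 mm above the worktop; that bar is 11 mm thick and lies along the handle's own y axis. The loop is 65 mm wide along y, 11 mm thick along x, open for 22 mm below the bar; pinch it from above, fingers closing along its x axis
- front_place (a point): point on the carousel's front side, straight from its axis towards the worktop's front edge (-x), 85 mm from the axis and 18 mm above the worktop: the centre of a basket floor that faces squarely to the front. Fixed, does not turn
- salt_shaker: salt shaker of clear glass with a grey domed perforated top, 44 mm across, 90 mm high, loose in one of the five baskets (which one varies) with about 2 mm play; origin at the centre of its underside, 18 mm above the worktop; z up
- oil_bottle: tall square bottle of yellow oil, green screw cap; body 58 mm square (74 mm over corners), 270 mm high, 0.32 to 0.58 kg. Stands on the worktop in the gap between the two baskets nearest the front, its axis 119 mm from the carousel's, so that it can hardly turn. Origin at the centre of its underside, z up. Grip the cap: 32 mm across, 255 to 270 mm above the underside; the shoulder widens below
- spice_jar_a: spice jar with a red cap, 45 mm across, 106 mm high, in a basket of the carousel; origin at the centre of its underside
- spice_jar_b: spice jar with a red cap, 45 mm across, 106 mm high, in a basket of the carousel; origin at the centre of its underside
- spice_jar_c: spice jar with a red cap, 45 mm across, 106 mm high, in a basket of the carousel; origin at the centre of its underside
- spice_jar_d: spice jar with a red cap, 45 mm across, 106 mm high, in a basket of the carousel; origin at the centre of its underside
- vinegar_bottle: slim white vinegar bottle with a yellow cap, 62 mm across, 238 mm high, at the right by the tea box; a bystander; origin at the centre of its underside
- pepper_mill: wooden pepper mill, 58 mm across, 160 mm high, at the left by the hob; a bystander; the worktop (from x = 0.30) between it and the robot is free, up to the hob at y = 0.37; origin at the centre of its underside
- green_mug: green mug, 65 x 94 x 52 mm, at the right; a bystander; origin at the centre of its underside
- lemon: lemon, 78 mm long, 56 mm high, at the left by the hob; a bystander; origin at its underside
- mandarin: mandarin, 62 mm across, at the right; a bystander; origin at its underside
- garlic: head of garlic, 60 mm across, 58 mm high, at the right; a bystander; origin at its underside
Not all that is in view belongs to the job. Leave any purple look-alike of the spice_jar_b alone.

How it is judged:
On the way, in this order (a step that is already met when the one before it is completed fails the run):
1. the oil bottle stands upright, let go, on the worktop clear of the carousel, which has not been turned (horizontal distance between oil_bottle and carousel_foot above 0.17 m and angle between oil_bottle's own z axis and vertical below 0.1 rad and height (world z) of oil_bottle between -0.006 and 0.006 m and linear speed of oil_bottle below 0.03 m/s and contact force between the fingers and oil_bottle below 0.1 N and value of joint carousel between -0.15 and 0.15 rad), for 0.2 s.
2. the salt shaker faces the front and the gripper holds the handle (horizontal distance between salt_shaker and front_place below 0.018 m and contact force between the fingers and carousel_handle above 1 N and velocity of joint carousel between -0.06 and 0.06 rad/s), for 0.3 s.
At the end, for the whole second after the job is handed in: salt shaker centre within 18 mm (12 degrees) of squarely front; fingers press the handle with over 1 N, carousel still (under 0.06 rad/s); shaker and jars upright in their baskets; oil bottle upright, let go, on the worktop, its axis 170 mm or more from the carousel's axis (all of step 2 and horizontal distance between oil_bottle and carousel_foot above 0.17 m and angle between oil_bottle's own z axis and vertical below 0.1 rad and height (world z) of oil_bottle between -0.006 and 0.006 m and linear speed of oil_bottle below 0.03 m/s and contact force between the fingers and oil_bottle below 0.1 N and height (world z) of salt_shaker between 0.011 and 0.025 m and angle between each of salt_shaker, spice_jar_a, spice_jar_b, spice_jar_c, spice_jar_d's own z axis and vertical below 0.15 rad and height (world z) of spice_jar_a between 0.011 and 0.025 m and height (world z) of spice_jar_b between 0.011 and 0.025 m and height (world z) of spice_jar_c between 0.011 and 0.025 m and height (world z) of spice_jar_d between 0.011 and 0.025 m and contact force between oil_bottle and carousel below 0.1 N); the arm keeps its last pose, push and grip.
It fails at once if the oil bottle is knocked over (angle between oil_bottle's own z axis and vertical above 0.8 rad).
It fails at once if the shaker or a jar is lifted out of its basket or tipped (height (world z) of any of salt_shaker, spice_jar_a, spice_jar_b, spice_jar_c, spice_jar_d above 0.045 m or angle between any of salt_shaker, spice_jar_a, spice_jar_b, spice_jar_c, spice_jar_d's own z axis and vertical above 0.4 rad).
It fails at once if another thing on the worktop is disturbed (distance of any of vinegar_bottle, pepper_mill, green_mug, lemon, mandarin, garlic from where it was at the start of the episode above 0.03 m).
It also fails if it takes over 72 s, if anything falls off the work surface, if the arm or the gripper's body presses on something with over 40 N, if the wrist force passes 120 N, or if a joint passes its speed limit or range.

## Working session

There is one attempt and no reset: what is moved stays moved. The work goes in short steps, each a Python script; the robot and the scene stay as the last script left them, time stands still between calls to the robot, and variables do not carry over. Pictures are saved under pics/ and viewed, at most 10 in all, crops included, and the job is handed in when it is done.

```bash
mkdir -p pics; ls; cat > h.py <<'E'
import numpy as np, cv2
from rig import robot
def cloud(name):
    im,d=robot.snapshot(name); ci=robot.camera_info(name); K=np.array(ci["mtx"]);T=np.array(ci["T"])
    v,u=np.mgrid[0:480,0:640]
    P=np.stack([(u-K[0,2])/K[0,0]*d,-(v-K[1,2])/K[1,1]*d,-d],-1)
    W=P@T[:3,:3].T+T[:3,3]; W[d<=0]=np.nan
    return im,W,ci
E
python3 - <<'E'
from h import *
for n in("top","side"):
    im,W,ci=cloud(n); cv2.imwrite(f"pics/{n}0.png",im); np.savez(f"{n}0.npz",im=im,W=W); print(n,{k:np.round(v,3).tolist() if k!='name' else v for k,v in ci.items() if not isinstance(v,str)})
print(robot.read_t())
E
```

```text
pics
top {'mtx': [[450.335, 0.0, 319.58], [0.0, 450.335, 235.257], [0.0, 0.0, 1.0]], 'T': [[0.018, 0.983, -0.182, 0.402], [-1.0, 0.016, -0.012, -0.009], [-0.009, 0.182, 0.983, 1.022], [0.0, 0.0, 0.0, 1.0]]}
side {'mtx': [[601.403, 0.0, 319.879], [0.0, 601.403, 231.705], [0.0, 0.0, 1.0]], 'T': [[-0.265, 0.469, -0.842, -0.674], [-0.964, -0.146, 0.222, 0.341], [-0.019, 0.871, 0.491, 0.858], [0.0, 0.0, 0.0, 1.0]]}
0.1
```

View pics/top0.png

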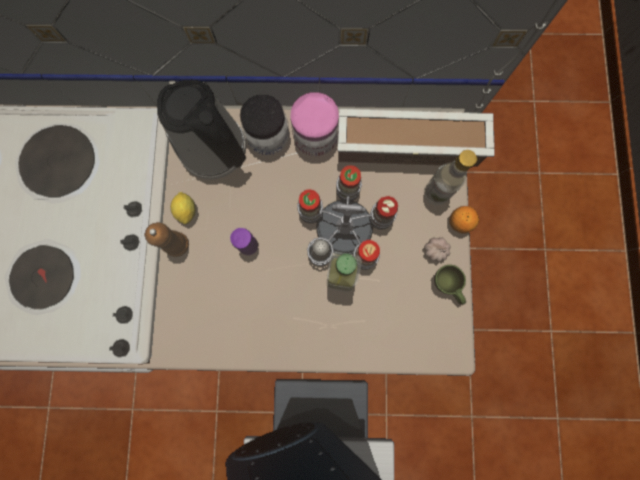

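View pics/side0.png

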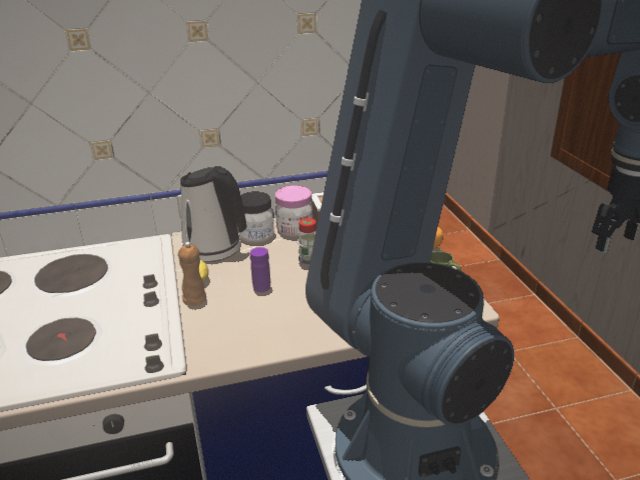

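Top view: red jars at (310,200), (350,178), (386,207) and (368,251). The grey dome, which is the shaker, is at (320,248), the green cap of the oil bottle at (346,263) and the carousel handle at (345,225). Look-alikes: the purple jar at (241,239), the vinegar with its yellow cap at (467,158), and the mug at (450,280). In the side view the arm hides the carousel. Next I measure these points and check them in one crop.

```bash
python3 - <<'E'
from h import *
z=np.load("top0.npz");im,W=z["im"],z["W"]
cv2.imwrite("pics/crop1.png",cv2.resize(im[160:310,270:420],(600,600),interpolation=cv2.INTER_CUBIC))
def blob(n,uv,lo,hi,r=20):
    u,v=uv; w=W[v-r:v+r,u-r:u+r].reshape(-1,3); w=w[(w[:,2]>lo)&(w[:,2]<hi)]
    c=(np.nanmin(w[:,:2],0)+np.nanmax(w[:,:2],0))/2
    print(n,len(w),'mean',w.mean(0).round(4),'mid',c.round(4),'ext',np.ptp(w,axis=0).round(3))
blob("cap",(346,263),.257,.285)
blob("shaker",(320,248),.09,.116,14)
for i,p in enumerate([(310,200),(350,178),(386,207),(368,251)]): blob("jar%d"%i,p,.114,.134,14)
blob("handle",(345,225),.165,.2)
blob("vin",(467,158),.225,.25);blob("mill",(158,235),.14,.17);blob("purple",(241,239),.08,.14)
g=W[195:245,320:372];m=(g[...,2]>.178)&(g[...,2]<.2);q=g[m]
print(len(q),(cv2.minAreaRect((q[:,:2]*1000).astype(np.float32))))
print((g[::3,::3,2]*1000).astype(int))
for v in range(250,292,4): print(v,(W[v,330:362:2,2]*1000).astype(int))
E
```

```text
cap 346 mean [ 0.4926 -0.0441  0.2714] mid [ 0.4932 -0.0446] ext [0.034 0.034 0.018]
shaker 212 mean [5.466e-01 5.000e-04 1.028e-01] mid [5.476e-01 4.000e-04] ext [0.033 0.031 0.018]
jar0 369 mean [0.6418 0.0257 0.1241] mid [0.6436 0.0257] ext [0.044 0.042 0.014]
jar1 364 mean [ 0.6941 -0.0586  0.1241] mid [ 0.6954 -0.0587] ext [0.044 0.042 0.015]
jar2 376 mean [ 0.6301 -0.1342  0.1244] mid [ 0.6312 -0.1346] ext [0.044 0.043 0.016]
jar3 383 mean [ 0.5384 -0.0968  0.1244] mid [ 0.5388 -0.0968] ext [0.043 0.042 0.015]
handle 200 mean [ 0.61   -0.0525  0.188 ] mid [ 0.6107 -0.0521] ext [0.012 0.062 0.031]
vin 293 mean [ 0.6935 -0.2643  0.237 ] mid [ 0.6947 -0.2656] ext [0.032 0.033 0.017]
mill 336 mean [0.5631 0.329  0.1465] mid [0.5635 0.3314] ext [0.043 0.041 0.022]
purple 398 mean [0.562  0.1655 0.1051] mid [0.563  0.1661] ext [0.044 0.044 0.026]
182 ((611.4664306640625, -52.69512176513672), (63.45227813720703, 11.220853805541992), 85.94923400878906)
[[                   0                    0                    0
                     1                    3                    0
     
[... 6627 characters left out ...]
 199 198  64  80 114 123]
258 [197 203 206 209 270 273 272 271 272 273 271 271 270 207 203 197]
262 [199 205 212 272 271 274 269 271 272 271 269 271 271 208 205 201]
266 [201 206 215 267 274 271 273 270 271 271 272 270 272 211 205 197]
270 [205 210 214 221 266 273 270 272 270 271 272 270 271 209 203   1]
274 [202 206 211 215 219 229 256 266 268 264 244 216 211 208 201   1]
278 [204 204 206 210 211 207 213 214 214 210 209 207 206 203 198   0]
282 [179 198 198 200 201 202 201 205 207 203 205 204 203 197   0   1]
286 [104 123 132 142 151 150 158 165 174 184 193 195  -1  -1  -1  -2]
290 [ 0  0  7 19 25 35 61 70 82 88 79  0  0  3  0 -2]<stdin>:15: RuntimeWarning: invalid value encountered in cast
```

View pics/crop1.png

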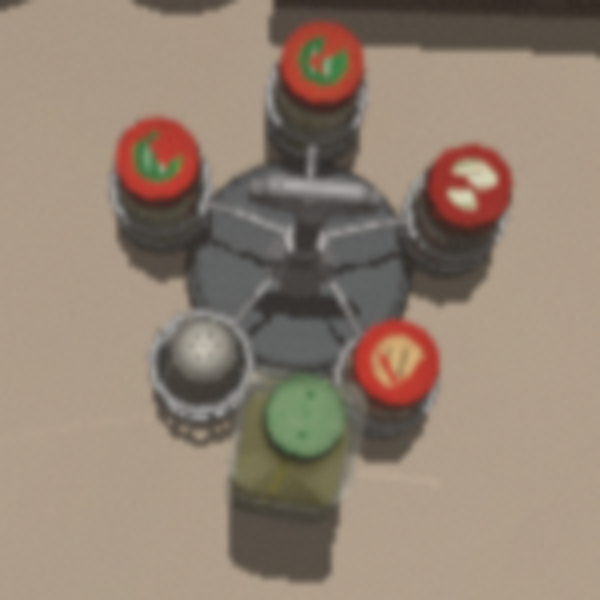

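The crop confirms the grey dome at (320,248). The circle through the five jars puts the axis at (0.611,-0.053). The shaker is at 139.8°, so it needs about +40.2°. The handle yaw is about -4°. The bottle axis is 118 mm from the carousel axis, which matches the given 119 mm. Next I plan and check IK, then grip the cap.

```bash
cat >> h.py <<'E'
from scipy.spatial.transform import Rotation as R
def Q(deg):  # tool down, closing axis (tool y) at azimuth deg
    a=np.radians(deg); y=np.array([np.cos(a),np.sin(a),0]); z=np.array([0,0,-1.]); x=np.cross(y,z)
    return R.from_matrix(np.stack([x,y,z],1)).as_quat()
AX=np.array([.611,-.0527]); BOT=np.array([.4925,-.0442]); PLACE=np.array([.36,.25])
E
python3 - <<'E'
from h import *
print("tool y az",np.degrees(np.arctan2(*R.from_quat(robot.read_ee_rot()).as_matrix()[[1,0],1])))
for a in (0,90,180,-90,-4,36,176,216):
    s=[]
    for p in ([*BOT,.36],[*BOT,.246],[*PLACE,.36],[*PLACE,.246],[*AX,.30],[*AX,.17]):
        q=robot.inverse_kinematics(p,Q(a)); s.append(None if q is None else np.round([q[0],q[4],q[5]],2).tolist())
    print(a,s)
E
```

```text
tool y az -71.962926633776
0 [[-0.09, 0.0, 1.48], [-0.09, 0.0, 1.48], [0.61, 0.0, 2.18], [0.61, 0.0, 2.18], [-0.09, 0.0, 1.48], [-0.09, 0.0, 1.48]]
90 [[-0.09, 0.0, -0.09], [-0.09, 0.0, -0.09], [0.61, 0.0, 0.61], [0.61, 0.0, 0.61], [-0.09, 0.0, -0.09], [-0.09, 0.0, -0.09]]
180 [[-0.09, 0.0, -1.66], [-0.09, 0.0, -1.66], [0.61, 0.0, -0.96], [0.61, 0.0, -0.96], [-0.09, 0.0, -1.66], [-0.09, 0.0, -1.66]]
-90 [[-0.09, 0.0, 3.05], [-0.09, 0.0, 3.05], [0.61, 0.0, -2.53], [0.61, 0.0, -2.53], [-0.09, 0.0, 3.06], [-0.09, 0.0, 3.06]]
-4 [[-0.09, 0.0, 1.55], [-0.09, 0.0, 1.55], [0.61, 0.0, 2.25], [0.61, 0.0, 2.25], [-0.09, 0.0, 1.55], [-0.09, 0.0, 1.55]]
36 [[-0.09, 0.0, 0.85], [-0.09, 0.0, 0.85], [0.61, 0.0, 1.55], [0.61, 0.0, 1.55], [-0.09, 0.0, 0.86], [-0.09, 0.0, 0.86]]
176 [[-0.09, 0.0, -1.59], [-0.09, 0.0, -1.59], [0.61, 0.0, -0.89], [0.61, 0.0, -0.89], [-0.09, 0.0, -1.59], [-0.09, 0.0, -1.59]]
216 [[-0.09, 0.0, -2.29], [-0.09, 0.0, -2.29], [0.61, 0.0, -1.59], [0.61, 0.0, -1.59], [-0.09, 0.0, -2.29], [-0.09, 0.0, -2.29]]
```

```bash
python3 - <<'E'
from h import *
p=robot.read_tool_pos(); robot.move_l([p[0],p[1],.36],vel=.25)
robot.goto([*BOT,.34],Q(0)); robot.move_l([*BOT,.246],vel=.1)
print(robot.read_t(),np.round(robot.read_contact_force(),2))
robot.gripper_close(50); print(robot.read_finger_gap(),robot.read_finger_force(),np.round(robot.read_contact_force(),2))
robot.move_l([*BOT,.30],vel=.06); print(np.round(robot.read_contact_force(),2),robot.read_finger_gap())
im,W,_=cloud("top"); cv2.imwrite("pics/lift.png",cv2.resize(im[130:330,220:420],(600,600)))
print(robot.read_t())
E
```

```text
3.8333 [ 0.26  0.43 -0.08]
0.03380609014478342 48.5588436992839 [ 0.71 -0.13  6.03]
[ 0.39 -0.22 -5.57] 0.03419515076069203
5.475
```

View pics/lift.png

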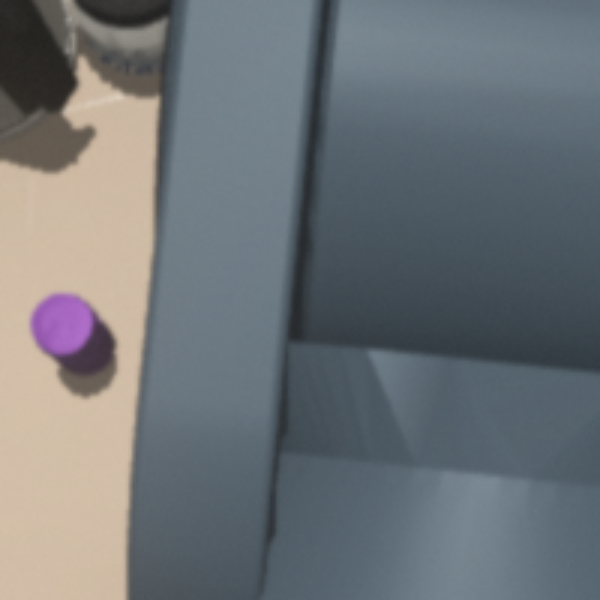

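The arm hides the view, but the wrist carries 5.6 N, which is about the bottle's weight, and the gap matches the cap. I carry on.

```bash
python3 - <<'E'
from h import *
robot.move_l([*BOT,.355],vel=.08); print(np.round(robot.read_contact_force(),2))
robot.move_l([.41,-.038,.355],vel=.08)
robot.goto([*PLACE,.345],Q(0)); robot.hold(.6)
robot.move_l([*PLACE,.262],vel=.1)
z=.262
while z>.241:
    z-=.002; robot.move_l([*PLACE,z],vel=.03); f=robot.read_contact_force()
    if f[2]>-2: break
print(z,np.round(f,2),robot.read_t())
im,W,_=cloud("side"); cv2.imwrite("pics/place_side.png",im)
E
```

```text
[ 0.69  0.53 -6.37]
0.246 [ 1.36 -0.68  5.15] 12.2083
```

View pics/place_side.png

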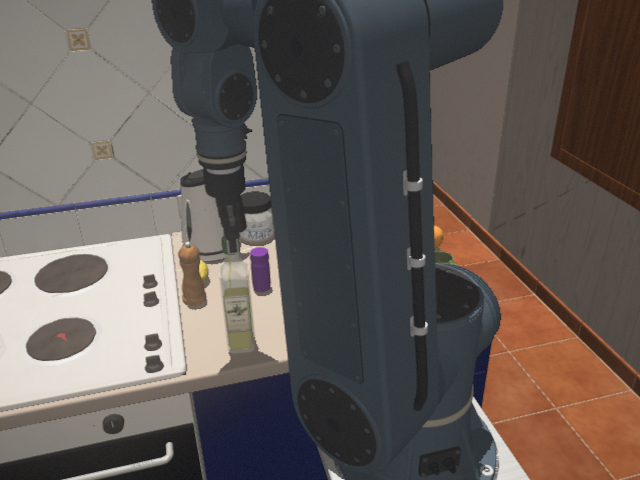

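The bottle stands upright on the front-left worktop, with its base at about (238,350). I release it, rise, and check the carousel from above.

```bash
python3 - <<'E'
from h import *
robot.open_gripper(); robot.hold(.3); robot.move_l([*PLACE,.38],vel=.15)
im,W,_=cloud("top"); cv2.imwrite("pics/top2.png",im)
print(robot.read_t(),np.round(robot.read_contact_force(),2))
def mid(n,uv,lo,hi,r=14):
    u,v=uv; w=W[v-r:v+r,u-r:u+r].reshape(-1,3); w=w[(w[:,2]>lo)&(w[:,2]<hi)]
    if len(w)<30: print(n,len(w));return
    c=(np.nanmin(w[:,:2],0)+np.nanmax(w[:,:2],0))/2; d=c-AX
    print(n,len(w),c.round(4),np.degrees(np.arctan2(d[1],d[0])).round(1))
mid("shaker",(320,248),.09,.116)
for i,p in enumerate([(310,200),(350,178),(386,207),(368,251)]): mid("jar%d"%i,p,.114,.134)
mid("handle",(345,225),.165,.2,20)
E
```

```text
14.2083 [-0.23  0.27 -0.19]
shaker 214 [0.5487 0.0014] 139.0
jar0 367 [0.6436 0.0256] 67.4
jar1 368 [ 0.6954 -0.0587] -4.1
jar2 383 [ 0.6313 -0.1344] -76.0
jar3 385 [ 0.5389 -0.0969] -148.5
handle 199 [ 0.6102 -0.0522] 145.9
```

View pics/top2.png

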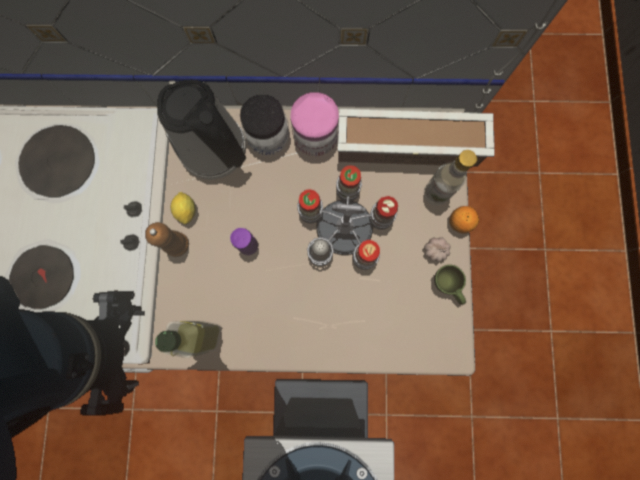

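The bottle stands free at (180,338) and the carousel has not moved: jar angles are the same within 1°. Next I grip the handle and turn it in small steps.

```bash
python3 - <<'E'
from h import *
robot.goto([*AX,.32],Q(-4)); robot.move_l([*AX,.172],vel=.12)
print(robot.read_t(),np.round(robot.read_contact_force(),2),np.round(robot.read_tool_pos(),4))
robot.gripper_close(50); print(robot.read_finger_gap(),robot.read_finger_force(),np.round(robot.read_contact_force(),2))
for d in np.arange(0,40.3,4.02)[1:]: robot.goto([*AX,.172],Q(-4+d))
robot.hold(.5)
print(robot.read_t(),robot.read_finger_gap(),robot.read_finger_force(),np.round(robot.read_contact_force(),2),np.round(robot.read_torque(),2))
for n in("top","side"):
    im,W,_=cloud(n); cv2.imwrite(f"pics/{n}3.png",im); np.savez(f"{n}3.npz",im=im,W=W)
E
```

```text
17.0667 [-0.25  0.19 -0.16] [ 0.6114 -0.0527  0.1728]
0.009449693171555024 48.6958372592926 [11.14 -0.4  -3.93]
20.75 0.009075732064099156 48.8734245300293 [20.16  1.12 -7.94] [ 0.19 -3.74 -0.08]
```

View pics/top3.png

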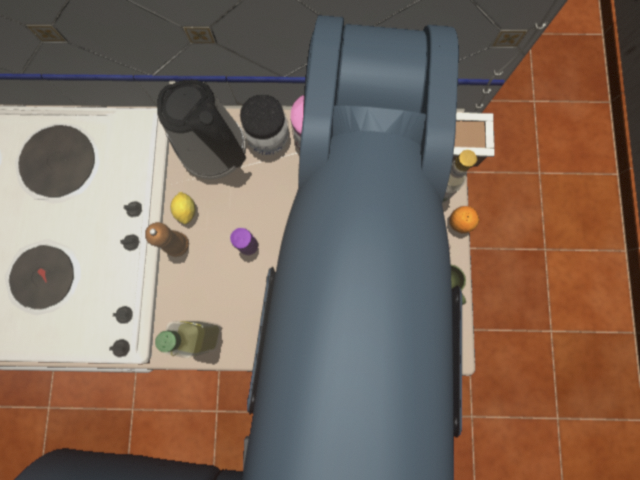

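View pics/side3.png

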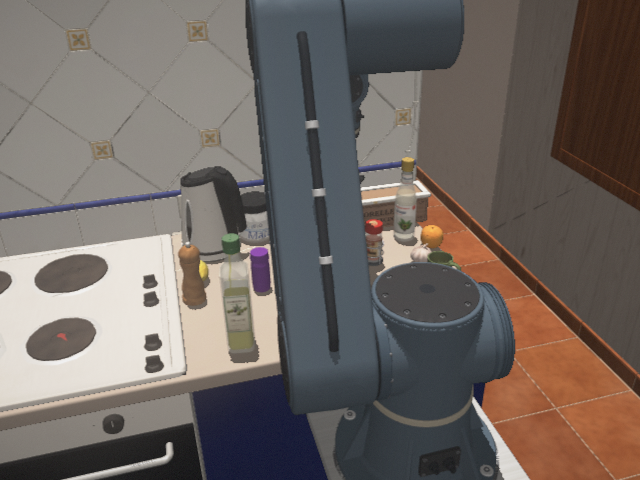

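The side view shows one jar with its red cap at (374,228), the bottle still standing at (235,295), and nothing else disturbed. I check the turned angle from that jar.

```bash
python3 - <<'E'
from h import *
z=np.load("side3.npz");im,W=z["im"],z["W"]
w=W[205:290,355:390]; m=(w[...,2]>.105)&(w[...,2]<.135); q=w[m]
print(len(q),q.min(0).round(4),q.max(0).round(4))
t=q[q[:,2]>.118]; print(len(t))
for r in range(212,280,6): print(r,[tuple((W[r,c]*1000).round(0)) for c in range(364,386,5)])
z=np.load("top3.npz");W=z["W"]; w=W[300:370,150:215].reshape(-1,3); q=w[w[:,2]>.26]; print("bottle cap",len(q),q.min(0).round(3),q.max(0).round(3))
for e in (-12,0,12):
    for b in (-36.2,251.6): a=np.radians(b+e); print(e,(AX+.085*np.array([np.cos(a),np.sin(a)])).round(4))
# circle fit of cap rim in xy, radius 22.5
from scipy.optimize import least_squares
z=np.load("side3.npz");W=z["W"]; w=W[228:262,355:390]; q=w[(w[...,2]>.03)&(w[...,2]<.118)]
q=q[np.linalg.norm(q[:,:2]-AX,axis=1)<.125]
s=least_squares(lambda c:np.linalg.norm(q[:,:2]-c,axis=1)-.0222,[.6,-.13],loss="soft_l1",f_scale=.002)
d=s.x-AX; print(len(q),s.x,np.linalg.norm(d),np.degrees(np.arctan2(d[1],d[0]))%360)
E
```

```text
229 [ 0.559  -0.1531  0.1052] [ 0.6123 -0.1088  0.1308]
151
212 [(np.float64(772.0), np.float64(-173.0), np.float64(57.0)), (np.float64(768.0), np.float64(-187.0), np.float64(57.0)), (np.float64(768.0), np.float64(-202.0), np.float64(55.0)), (np.float64(764.0), np.float64(-216.0), np.float64(54.0)), (np.float64(768.0), np.float64(-233.0), np.float64(50.0))]
218 [(np.float64(769.0), np.float64(-172.0), np.float64(40.0)), (np.float64(769.0), np.float64(-187.0), np.float64(37.0)), (np.float64(768.0), np.float64(-202.0), np.float64(35.0)), (np.float64(772.0), np.float64(-219.0), np.float64(30.0)), (np.float64(767.0), np.float64(-233.0), np.float64(31.0))]
224 [(np.float64(770.0), np.float64(-173.0), np.float64(19.0)), (np.float64(583.0), np.float64(-120.0), np.float64(125.0)), (np.float64(581.0), np.float64(-132.0), np.float64(125.0)), (np.float64(577.0), np.float64(-144.0), np.float64(125.0)), (np.float64(766.0), np.float64(-233.0), np.float64(11.0))]
230 [(np.float64(24.0), np.float64(92.0), np.float64(443.0)), (np.float64(570.0), np.float64(-115.0), np.float64(116.0)), (np.float64(568
[... 2074 characters left out ...]
(548.0), np.float64(-124.0), np.float64(2.0)), (np.float64(541.0), np.float64(-135.0), np.float64(4.0)), (np.float64(64.0), np.float64(43.0), np.float64(338.0))]
278 [(np.float64(-9.0), np.float64(102.0), np.float64(385.0)), (np.float64(-8.0), np.float64(95.0), np.float64(383.0)), (np.float64(526.0), np.float64(-116.0), np.float64(-1.0)), (np.float64(49.0), np.float64(57.0), np.float64(339.0)), (np.float64(45.0), np.float64(50.0), np.float64(340.0))]
bottle cap 401 [0.344 0.232 0.26 ] [0.378 0.266 0.275]
-12 [ 0.6677 -0.1161]
-12 [ 0.568 -0.126]
0 [ 0.6796 -0.1029]
0 [ 0.5842 -0.1334]
12 [ 0.6885 -0.0875]
12 [ 0.6015 -0.1372]
485 [ 0.58582864 -0.1327768 ] 0.08393980861192192 252.549965527359
```

The jar sits at 252.5° against an expected 251.8°, so the shaker is within about 1° of squarely front. The bottle is at (0.361, 0.249), standing. I hand in while still holding the handle.

```bash
python3 - <<'E'
from h import *
robot.hold(.3); print(robot.read_finger_force(),robot.read_t()); print(robot.hand_in())
E
```

```text
48.863829374313354 21.15
the job is handed in; nothing more can be done
None
```

I handed in the job at about 21 s: the oil bottle stands upright and let go at the front left of the worktop, the salt shaker faces front to within about 1° (worked out from a neighbouring jar, because the arm hid the shaker), and the gripper is still closed on the carousel handle at about 49 N; the hand-in returned no verdict.

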